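Clamp a rock core in the ratchet press

TASK

Run the specimen press down onto the rock core: first gently flip the small red selector lever on its ratchet head from the orange dot over to the green dot, then swing the handle back and forth by its yellow grip so that the brass foot comes down and clamps the core. Stop when a slow tightening swing, which takes about 9 N of pull at the grip while the foot runs free, takes about 15 N, and do not go beyond 17 N; leave the core and the other things where they stand, and let go.

Things in the scene. Friction and masses are not known exactly. Their poses are not given: they have to be found in the camera images.
- press: Blue bench press, fixed. Origin: centre of its underside on the vertical spindle axis; z up; -x side roughly to the robot. Base 160 x 200 x 35 mm (x, y, z), lower platen top at 43 mm, two columns at y = +-82 mm, crosshead 50 x 200 mm with top at 172 mm, column nuts to 180 mm; the ratchet head and handle lie on it. Spindle clockwise from above lowers the foot, 40 mm per turn; it stays where left.
- handle (a joint): Handle angle about the spindle axis, rad, stops at -0.75 and 0.75. 0: along the press's -x; it grows clockwise from above, towards the press's +y. Selector at tighten: a growing angle turns the spindle and lowers the foot, a falling one only clicks back (1 to 3 N at the grip); at loosen the reverse. Stays where left. 20 teeth: up to 0.35 rad of a swing is lost before the pawl bites.
- hub (a point): Centre of the ratchet head's flat top (steel disc, 82 mm across) on the spindle axis, 196 mm above the table. It turns with the handle: its x axis points along the handle to the grip (grip at x = 120 mm), z up. The handle's bar is 20 mm wide with its top 196 mm above the table. Green and orange 10 mm dots lie at (12, 26) and (12, -26) mm.
- grip (a point): Centre (half-way up) of the yellow upright grip at the handle's end, 120 mm from the spindle axis: 26 mm across, from 197 to 247 mm above the table. It spins freely on its pin, so the gripper need not turn. Slow tightening pull here, square to the handle: about 9 N with the foot free, 12 N at 50 N on the core, 15 N at 105 N (wanted), 17 N at 150 N, over 20 N at 210 N (too much).
- selector (a joint): Angle of the red selector lever against the handle, rad, from -0.33 (loosen, tab to the orange dot) to 0.33 (tighten, tab to the green dot), stops at both; growing is clockwise from above. Starts within 0.06 of the loosen stop; flipped when above 0.2, best at its stop. It stays where left, gives way at about 6 N at its tab and breaks above 25 N.
- tab (a point): Centre of the selector's upright red tab: 12 mm along the lever, 6 mm wide, from 197 to 223 mm above the table, 34 mm from the lever's pivot. In the frame of hub the pivot is at (52, 0) mm and the tab at (52 - 34 cos a, 34 sin a) mm for selector angle a: about (20, -11) at loosen and (20, 11) at tighten. Push it sideways along hub's +y to flip it: 22 mm from stop to stop.
- foot: Brass pressing foot, a disc 48 mm across and 10 mm thick on a stiff yellow spring under the spindle. Origin: centre of its underside; z up. It starts 7 to 16 mm above the core's top. Once it sits on the core it stays put while the spring is squeezed, so the load cannot be read from this pose, only felt at the grip.
- core: The rock core to be clamped: a loose light brown stone cylinder, 54 mm across, 50 mm tall, about 0.3 kg, standing on the lower platen under the foot. Origin: centre of its underside; z up.
- spare_core: a loose dark grey stone cylinder, 50 mm across, 50 mm tall, standing; a bystander
- sample_jar: a glass jar with a white lid, 56 mm across, 80 mm tall; a bystander
- moisture_tin: a small open aluminium tin, 64 mm across, 35 mm tall; a bystander
- brush: a small brush lying flat; a bystander
- spanner: a steel spanner lying flat; a bystander
- end_cap: a pale disc 50 mm across, 12 mm thick, with a brass stub on top, near the press's base; a bystander
- calliper: a digital calliper, 150 mm long, lying flat near the press's base; a bystander
There are look-alikes about, which are no part of the job. Leave any pink, purple or turquoise look-alike of the core alone.

How it is judged:
By the outcome, as a careful person would: the job done as asked, in the order asked, and still so for the second after the job is handed in, with the robot touching nothing.
It also fails if it takes over 67 s, if anything falls off the work surface, if the arm or the gripper's body presses on something with over 40 N, if the wrist force passes 120 N, or if a joint passes its speed limit or range.

ROBOT

A 6-joint arm with a two-finger parallel gripper is mounted at the origin on the work surface. World frame = base frame: x ahead of the robot, y to its left, z up, the work surface at z = 0. Lengths are in m, angles in rad, forces in N, time in s.
With the tool pointing down it reaches from about 0.25 to 0.85 m from the base axis. Payload 12.5 kg.
Tool frame: the origin (TCP) lies at the very end of the fingers, on their centre line; the grasp point (between the pads) lies pinch_z behind it (pinch_z is the distance from the TCP to the grasp point, in m); z points along the fingers, y is the line along which they close (so a half turn about z gives the same grasp; the last joint's range is limited). The gripper opens to 93 mm and grips with 3 to 60 N. Pads are 15 mm wide; open, the fingers measure 128 mm over their backs; the gripper's body (75 mm by 188 mm) begins 65 mm behind the grasp point.
Start: joints at [1.048, 0.351, 1.652, -0, 1.139, -0.085], TCP at [0.233, 0.498, 0.219] pointing down, gripper open.
Joint ranges: [-2.75, 2.75], [-0.79, 2.1], [0.01, 2.65], [-1.57, 4.71], [0.07, 3.14], [-2.87, 2.87]. Speed limits (rad/s): [2.22, 2.22, 2.79, 3.14, 3.14, 3.14].

INTERFACE

Orientations are given as a 3x3 rotation matrix whose columns are the frame's x, y, z axes.
In Python, from plant import observe, capture, camera_info, hand_in, pinch_z gives the robot as it stands.
- The arm moves only by the shell command python3 -m inch 'ROWS' [FORCE]. ROWS is JSON, one flat list of numbers, 7 for each row, row after row: the shift along the tool's x, y, z in m, then the turn, a rotation vector about the tool's x, y, z in rad, then the gripper's target within -1 to 1 (fully open at 1, half-way at 0, shut at -1). In form: [x, y, z, rx, ry, rz, gripper, x, y, z, rx, ry, rz, gripper, ...]. A call has 1 to 12 rows; each row is the pose to reach, as a shift and turn from the pose commanded when the call began, along the tool's axes at that moment; what a row does not reach only later rows make up. A row lasts 1/8 s, in which the tool goes at most 62.5 mm and 10.7 degrees, less where a joint would pass 70% of its speed; a pose out of reach is approached as far as the arm can. A call with a gripper value outside its range is refused whole. The fingers move at their own pace and stop on an object; FORCE is the grip in N (left out, the last holds). Time passes only in rows, so rows that repeat a pose let the fingers close. It gives the time, the measured TCP pose, the force, the opening and the grip force at its end, in the units of the state.
- observe(): the state, without advancing time (a new reading comes with each control period).
- capture(name): name is "scene" or "top" or "wrist"; returns the picture (480x640x3 uint8, red, green, blue); there is no depth.
- camera_info(name): a dict with "fx", "fy", "cx", "cy" (pixels), "camera_from_world" (4x4, takes a point from world to camera coordinates); the wrist camera has in their place "T_tool_cam" (4x4, takes a point from camera to tool coordinates, whose origin is the TCP and whose axes are the flange's). Camera axes: x right, y up, looking along -z (the intrinsics and any distortion apply to the point x, -y, -z); pixel columns grow to the right and rows downward; lengths in m; the calibration is good to about 2 mm. The wrist camera is an equidistant fisheye: a pixel r from the principal point sees the ray r / f radians off the axis. A picture is of the moment at which its call begins: read the wrist's pose just before it. camera_info takes no time and is no camera call.
- hand_in(): hands the job in; it is judged then, once.
The state is a dict: "t": time; "joint_positions": joint angles; "qd": joint speeds; "joint_torque": joint torques, N m; "eef_pos": TCP position; "tool_rot": TCP orientation; "contact_force": force on the tool from outside, world axes, zero at the start; "moment": the same for the moment, N m; "opening": finger opening in m; "finger_force": force on a finger pad.
Only numpy, scipy, OpenCV 4.12 (cv2) and the standard library are available. Lean on these libraries where they do the work, as an engineer would, in place of code of your own. Each camera call takes 0.05 s, during which the arm holds its last target. There are 200 camera calls.

## Working session

There is one attempt and no reset: what is moved stays moved. The work goes in short steps, Python scripts to look and compute and a shell command to move; the robot and the scene stay as the last step left them, time stands still between calls to the robot, and variables do not carry over. Pictures are saved under pics/ and viewed, at most 10 in all, crops included, and the job is handed in when it is done.

```bash
ls; mkdir -p pics
python3 - <<'E'
from plant import *
import cv2,numpy as np
np.set_printoptions(precision=4,suppress=True)
s=observe();print(s['t'],s['eef_pos'],s['tool_rot'],s['contact_force'],pinch_z)
for n in ('scene','top'):
    im=capture(n);cv2.imwrite(f'pics/{n}0.png',im[:,:,::-1]);print(n,camera_info(n))
print(camera_info('wrist'))
E
```

```text
pics
0.0 [0.233  0.4978 0.2181] [[-0.9057  0.4239 -0.0006]
 [ 0.4239  0.9057 -0.001 ]
 [ 0.0001 -0.0012 -1.    ]] [ 0.2585 -0.109  -1.0178] 0.0188
scene {'fx': 590.2913469646057, 'fy': 590.2913469646057, 'cx': 318.54925978579536, 'cy': 231.6411662015809, 'camera_from_world': array([[-0.7777,  0.6285, -0.0098,  0.4231],
       [-0.4899, -0.5963,  0.6359,  0.1731],
       [ 0.3938,  0.4994,  0.7717, -1.8267],
       [ 0.    ,  0.    ,  0.    ,  1.    ]])}
top {'fx': 489.04474356175837, 'fy': 489.04474356175837, 'cx': 323.8976333386969, 'cy': 230.93286068663676, 'camera_from_world': array([[-0.0039, -0.9997, -0.0225,  0.0396],
       [ 0.9805, -0.0082,  0.1961, -0.5884],
       [-0.1962, -0.0213,  0.9803, -1.2237],
       [ 0.    ,  0.    ,  0.    ,  1.    ]])}
{'fx': 371.64829954431775, 'fy': 371.64829954431775, 'cx': 319.7160831056945, 'cy': 240.50236409614934, 'T_tool_cam': array([[ 0.0002,  0.9642,  0.265 ,  0.0728],
       [ 1.    , -0.0001, -0.0003, -0.0008],
       [-0.0002,  0.265 , -0.9642, -0.1653],
       [ 0.    ,  0.    ,  0.    ,  1.    ]])}
```

View pics/top0.png

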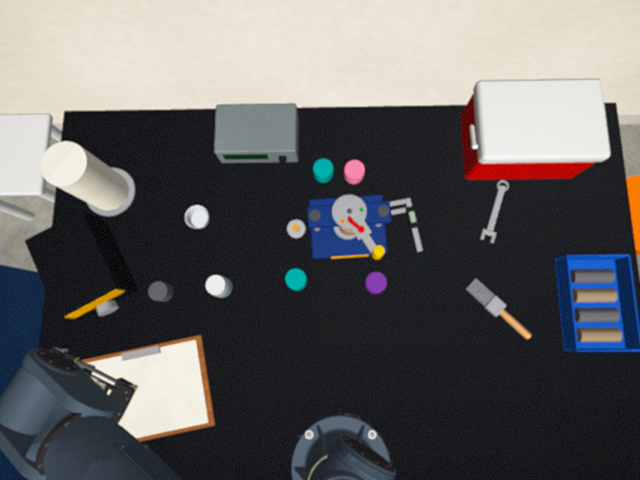

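View pics/scene0.png

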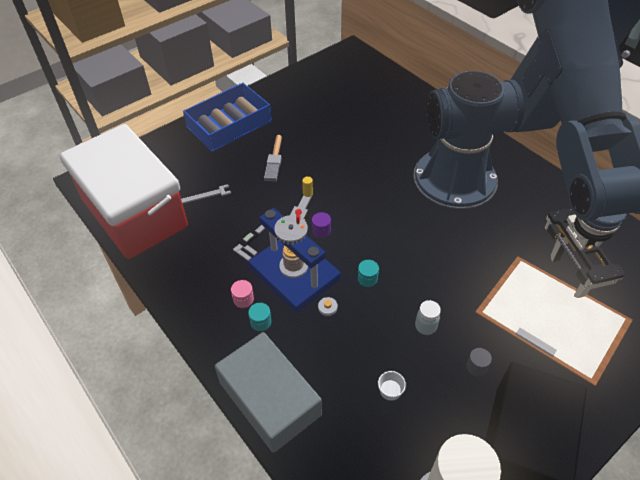

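The top view shows the press at about (348,225), the head's disc at (350,211), the yellow grip at (377,252) and the red lever at (355,222). The brown core is under the crosshead. Look-alikes: turquoise at (323,170) and (296,279), pink (354,171), purple (376,282), and the dark grey spare (160,291); the tray cores at (597,305) aren't in play either. The only red lever and yellow grip are on the press.

```bash
cat > h.py <<'E'
from plant import *
import cv2,numpy as np
np.set_printoptions(precision=4,suppress=True)
def ray(n,uv,s=None):
    c=camera_info(n)
    x=(uv[0]-c['cx'])/c['fx'];y=(uv[1]-c['cy'])/c['fy']
    if n=='wrist':
        r=np.hypot(x,y);k=np.sin(r)/r if r>1e-9 else 1
        d=np.array([x*k,-y*k,-np.cos(r)]);T=np.eye(4);T[:3,:3]=s['tool_rot'];T[:3,3]=s['eef_pos'];T=T@c['T_tool_cam']
    else:
        d=np.array([x,-y,-1]);T=np.linalg.inv(c['camera_from_world'])
    return T[:3,3],T[:3,:3]@d
def onz(n,uv,z,s=None):
    o,d=ray(n,uv,s);return o+d*(z-o[2])/d[2]
def blobs(im,lo,hi,box=None,amin=6):
    h=cv2.cvtColor(im,cv2.COLOR_RGB2HSV);m=cv2.inRange(h,np.array(lo),np.array(hi))
    if box:
        k=np.zeros_like(m);k[box[1]:box[3],box[0]:box[2]]=1;m=m*k
    n,_,st,c=cv2.connectedComponentsWithStats(m)
    return [(c[i],st[i]) for i in range(1,n) if st[i][4]>=amin]
def two(a,ua,b,ub,s=None):
    o1,d1=ray(a,ua,s);o2,d2=ray(b,ub,s)
    A=np.stack([d1,-d2],1);t=np.linalg.lstsq(A,o2-o1,rcond=None)[0]
    p,q=o1+t[0]*d1,o2+t[1]*d2;return (p+q)/2,np.linalg.norm(p-q)
C={'yel':([22,150,120],[33,255,255]),'red':([0,150,100],[6,255,255]),'grn':([45,120,60],[75,255,255]),'org':([8,150,120],[20,255,255])}
E
python3 - <<'E'
from h import *
B={'top':(300,185,400,270),'scene':(230,165,350,310)}
for n in B:
    im=capture(n)
    for k in C:
        for c,st in blobs(im,*C[k],B[n],3): print(n,k,c,st,[onz(n,c,z)[:2] for z in (.196,.21,.222,.247)])
    if n=='scene':
        a=cv2.resize(im[165:315,225:355],None,fx=4,fy=4,interpolation=2)
    else: b=cv2.resize(im[185:275,300:400],None,fx=4,fy=4,interpolation=2)
o=np.zeros((600,800,3),np.uint8);w=cv2.resize(b,(280,252));o[:252,520:]=w;o[:600,:520]=a
cv2.imwrite('pics/crop1.png',o[:,:,::-1])
E
```

```text
top yel [377.763  252.2963] [372 245  13  15 135] [array([ 0.5098, -0.0912]), array([ 0.5076, -0.0899]), array([ 0.5058, -0.0889]), array([ 0.5019, -0.0866])]
top yel [338.25 257.5 ] [336 257   6   2   8] [array([0.4983, 0.0002]), array([0.4963, 0.0003]), array([0.4946, 0.0004]), array([0.491 , 0.0005])]
top yel [357.2667 256.1333] [351 256  14   2  15] [array([ 0.5012, -0.0438]), array([ 0.4991, -0.0431]), array([ 0.4974, -0.0425]), array([ 0.4937, -0.0414])]
top red [355.9467 224.8267] [348 217  16  15  75] [array([ 0.5751, -0.0419]), array([ 0.5721, -0.0413]), array([ 0.5696, -0.0408]), array([ 0.5642, -0.0396])]
top grn [361.     209.2857] [360 208   3   3   7] [array([ 0.6124, -0.0544]), array([ 0.6089, -0.0537]), array([ 0.606, -0.053]), array([ 0.5998, -0.0516])]
top org [342.125 220.875] [341 220   3   3   8] [array([ 0.5848, -0.0098]), array([ 0.5817, -0.0095]), array([ 0.5791, -0.0093]), array([ 0.5735, -0.0089])]
top org [358.5 255. ] [353 255  12   1  12] [array([ 0.5038, -0.0466]), array([ 0.5017, -0.046 ]), array([ 0.4999, -0.0454]), array([ 0.4962, -0.0441])]
top org [
[... 824 characters left out ...]
rray([ 0.6154, -0.0504]), array([ 0.6219, -0.0403]), array([ 0.6275, -0.0316]), array([ 0.6392, -0.0136])]
scene org [302.  226.5] [301 226   3   2   6] [array([ 0.589 , -0.0058]), array([0.5959, 0.0037]), array([0.6018, 0.0119]), array([0.6141, 0.0289])]
scene org [288.6429 250.2857] [286 247   7   6  14] [array([0.6588, 0.0321]), array([0.6648, 0.0412]), array([0.6699, 0.049 ]), array([0.6806, 0.0652])]
scene org [325.2 303. ] [325 301   2   5   5] [array([0.6851, 0.201 ]), array([0.6908, 0.2079]), array([0.6956, 0.2138]), array([0.7057, 0.2262])]
scene org [330. 304.] [330 303   1   3   3] [array([0.6785, 0.2097]), array([0.6843, 0.2165]), array([0.6892, 0.2224]), array([0.6995, 0.2346])]
```

View pics/crop1.png

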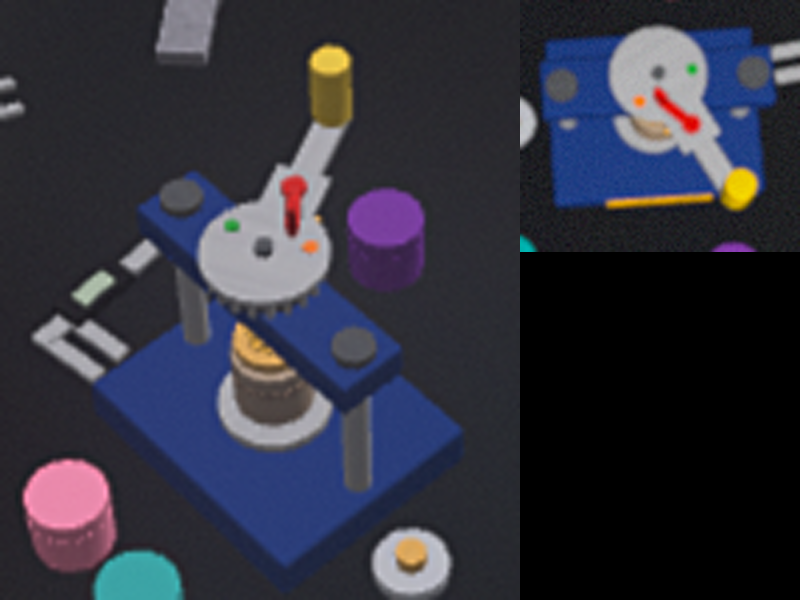

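The crop confirms it: steel disc with centre bolt, green dot at (232,226) and orange at (310,247) in the left panel. The red lever lies from (293,187) to (293,230), with its tab on the orange side, and the yellow grip is at (330,85). Hub is about (0.611,-0.024) and the handle about -0.47 rad. I'll hover beside the tab on the orange side.

```bash
cat >> h.py <<'E'
def go(p,yaw=None):
    s=observe();R=s['tool_rot'];d=R.T@(np.array(p)-s['eef_pos'])
    r=None
    if yaw is not None:
        a=np.arctan2(R[1,1],R[0,1]);r=-((yaw-a+np.pi)%(2*np.pi)-np.pi)
    print('shift',d,'rz',r)
E
python3 -c "
from h import *
go([.573,0,.30],np.radians(121))"
```

```text
shift [-0.519  -0.3069 -0.0815] rz -0.978854695712247
```

```bash
python3 -m inch '[0,0,-0.06,0,0,0,-1, -0.05,-0.03,-0.08,0,0,-0.09,-1, -0.1,-0.06,-0.082,0,0,-0.19,-1, -0.15,-0.09,-0.082,0,0,-0.28,-1, -0.2,-0.118,-0.082,0,0,-0.38,-1, -0.25,-0.148,-0.082,0,0,-0.47,-1, -0.3,-0.178,-0.082,0,0,-0.57,-1, -0.35,-0.207,-0.082,0,0,-0.66,-1, -0.4,-0.237,-0.082,0,0,-0.76,-1, -0.46,-0.272,-0.082,0,0,-0.86,-1, -0.519,-0.307,-0.082,0,0,-0.979,-1, -0.519,-0.307,-0.082,0,0,-0.979,-1]' 20
python3 - <<'E'
from h import *
s=observe();im=capture('wrist');cv2.imwrite('pics/w1.png',im[:,:,::-1])
print(s['t'],s['eef_pos'],s['tool_rot'][:,1],s['contact_force'],s['opening'],s['joint_positions'])
for k in C:
    for c,st in blobs(im,*C[k],None,30): print(k,c,st,[onz('wrist',c,z,s)[:2] for z in (.196,.222,.247)])
E
```

```text
t: 1.7
eef_pos: [0.5741, -0.0028, 0.2999]
tool_rot: [[-0.858, -0.514, -0.001], [-0.514, 0.858, -0.0], [0.001, 0.0, -1.0]]
contact_force: [-0.2, 0.5, -1.1]
opening: 0.0004
finger_force: 0.0
1.7 [ 0.5741 -0.0028  0.2999] [-0.5136  0.858   0.0002] [-0.1776  0.4755 -1.1441] 0.00044909849199582677 [-0.0858  0.3271  1.4816 -0.0003  1.3337 -2.1959]
yel [258.7263  97.6538] [ 234   75   51   46 1739] [array([ 0.506 , -0.0957]), array([ 0.5065, -0.0904]), array([ 0.507 , -0.0854])]
yel [319.8185 157.2394] [283 138  75  40 259] [array([ 0.5214, -0.0353]), array([ 0.5205, -0.0359]), array([ 0.5195, -0.0364])]
red [ 21.621  220.1783] [   0  141   59  164 6248] [array([ 0.7033, -0.2571]), array([ 0.6847, -0.2362]), array([ 0.6669, -0.2162])]
red [275.2156 217.4497] [258 187  32  69 974] [array([ 0.5765, -0.041 ]), array([ 0.5702, -0.041 ]), array([ 0.5642, -0.041 ])]
grn [237.4522 248.4783] [232 243  12  12 115] [array([ 0.6127, -0.0544]), array([ 0.6029, -0.0532]), array([ 0.5935, -0.0519])]
org [304.7179 248.2137] [299 242  12  13 117] [array([ 0.5858, -0.0101]), array([ 0.5786, -0.0131]), array([ 0.5717, -0.016 ])]
```

View pics/w1.png

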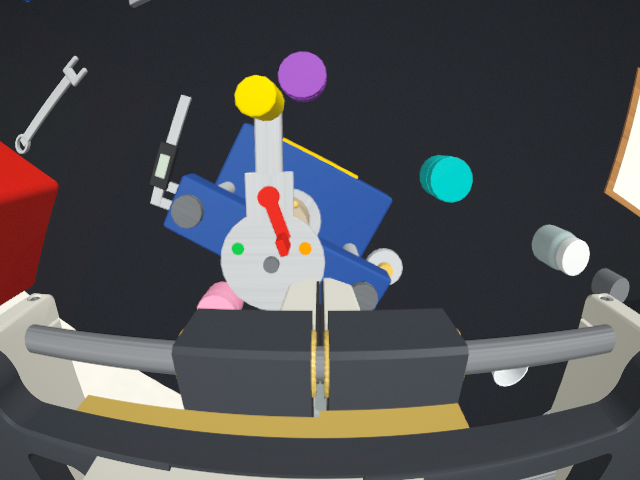

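The fisheye view shows the red tab's top at (284,240), beside the orange dot (305,248), with green at (237,248) and the pivot at (268,197). The closed fingertips are on the orange side. Descending, then pushing gently along tool -y.

```bash
python3 -m inch '[0,0.004,0.04,0,0,0,-1, 0,0.004,0.07,0,0,0,-1, 0,0.004,0.085,0,0,0,-1, 0,0.004,0.092,0,0,0,-1, 0,0.004,0.092,0,0,0,-1]'; python3 -m inch '[0,-0.003,0,0,0,0,-1, 0,-0.006,0,0,0,0,-1, 0,-0.008,0,0,0,0,-1, 0,-0.01,0,0,0,0,-1]';python3 -m inch '[0,-0.0015,0,0,0,0,-1, 0,-0.003,0,0,0,0,-1, 0,-0.0045,0,0,0,0,-1]'
```

```text
t: 2.38
eef_pos: [0.5711, 0.0038, 0.2091]
tool_rot: [[-0.857, -0.515, 0.001], [-0.515, 0.857, -0.0], [-0.0, -0.0, -1.0]]
contact_force: [0.4, -0.3, 0.0]
opening: 0.0006
finger_force: 0.0
t: 2.88
eef_pos: [0.5762, -0.0053, 0.2087]
tool_rot: [[-0.857, -0.515, 0.0], [-0.515, 0.857, -0.0], [-0.0, -0.0, -1.0]]
contact_force: [0.3, 0.6, 0.3]
opening: 0.0002
finger_force: 0.0
t: 3.25
eef_pos: [0.5784, -0.0088, 0.2086]
tool_rot: [[-0.857, -0.515, -0.0], [-0.515, 0.857, 0.0], [0.0, 0.0, -1.0]]
contact_force: [-2.7, 3.3, 1.6]
opening: 0.0006
finger_force: 2.2
```

```bash
python3 -m inch '[0,-0.0015,0,0,0,0,-1, 0,-0.003,0,0,0,0,-1, 0,-0.0045,0,0,0,0,-1, 0,-0.006,0,0,0,0,-1, 0,-0.0075,0,0,0,0,-1, 0,-0.009,0,0,0,0,-1]'; python3 -m inch '[0,-0.0015,0,0,0,0,-1, 0,-0.003,0,0,0,0,-1, 0,-0.0045,0,0,0,0,-1, 0,-0.006,0,0,0,0,-1, 0,-0.0075,0,0,0,0,-1]'
```

```text
t: 4.0
eef_pos: [0.5834, -0.0157, 0.2088]
tool_rot: [[-0.857, -0.515, 0.001], [-0.515, 0.857, 0.002], [-0.002, 0.001, -1.0]]
contact_force: [0.6, 7.2, 0.8]
opening: 0.0004
finger_force: 2.9
t: 4.62
eef_pos: [0.5872, -0.022, 0.2088]
tool_rot: [[-0.857, -0.515, 0.001], [-0.515, 0.857, 0.002], [-0.002, 0.001, -1.0]]
contact_force: [1.2, 7.1, 1.2]
opening: 0.0003
finger_force: 3.2
```

```bash
python3 -m inch '[0,-0.001,0,0,0,0,-1, 0,-0.002,0,0,0,0,-1, 0,-0.003,0,0,0,0,-1, 0,-0.004,0,0,0,0,-1]'; python3 -m inch '[0,-0.001,0,0,0,0,-1, 0,-0.002,0,0,0,0,-1]'
python3 - <<'E'
from h import *
s=observe();im=capture('wrist');cv2.imwrite('pics/w2.png',im[130:330,180:380,::-1].repeat(3,0).repeat(3,1))
for k in ('grn','org','red'):
    for c,st in blobs(im,*C[k],(180,130,380,330),20): print(k,c,st,onz('wrist',c,.196,s)[:2])
E
```

```text
t: 5.12
eef_pos: [0.589, -0.0255, 0.2087]
tool_rot: [[-0.857, -0.515, 0.0], [-0.515, 0.857, 0.002], [-0.001, 0.001, -1.0]]
contact_force: [-0.8, 7.5, 0.6]
opening: 0.0004
finger_force: 3.3
t: 5.38
eef_pos: [0.5898, -0.0273, 0.2086]
tool_rot: [[-0.857, -0.515, -0.001], [-0.515, 0.857, 0.002], [-0.0, 0.002, -1.0]]
contact_force: [-2.5, 6.7, 1.1]
opening: 0.0005
finger_force: 3.5
grn [254.6875 295.85  ] [246 288  18  17 240] [ 0.6126 -0.0546]
org [358.0108 294.2043] [353 288  10  15  93] [ 0.5837 -0.0086]
red [293.7721 249.2926] [ 271  207   48  104 2023] [ 0.5796 -0.0496]
```

View pics/w2.png

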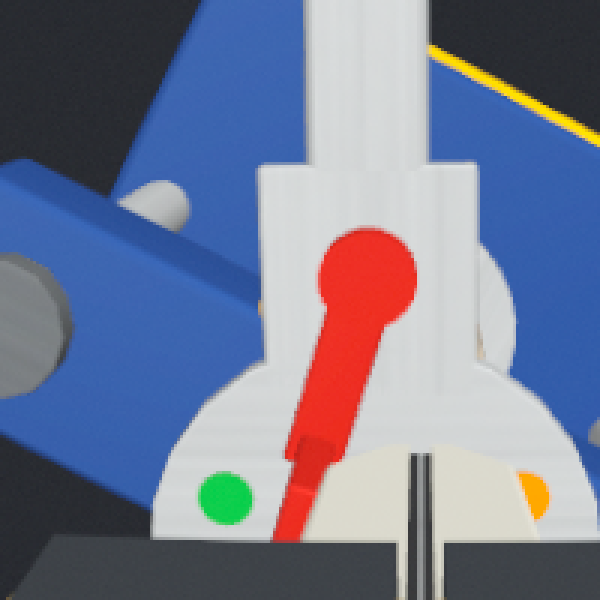

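The lever now leans to the green side, from pivot (368,278) to tab (312,450), about 0.3 rad. A little more to reach the stop.

```bash
python3 -m inch '[0,-0.001,0,0,0,0,-1, 0,-0.002,0,0,0,0,-1]';python3 -m inch '[0,-0.001,0,0,0,0,-1, 0,-0.001,0,0,0,0,-1]'
```

```text
t: 5.68
eef_pos: [0.5904, -0.0284, 0.2086]
tool_rot: [[-0.857, -0.515, -0.002], [-0.515, 0.857, 0.003], [0.0, 0.003, -1.0]]
contact_force: [-4.2, 11.9, 2.2]
opening: 0.0005
finger_force: 6.1
t: 5.92
eef_pos: [0.5913, -0.0292, 0.2087]
tool_rot: [[-0.857, -0.515, -0.001], [-0.515, 0.857, 0.003], [-0.001, 0.003, -1.0]]
contact_force: [-2.6, 9.8, 1.9]
opening: 0.0003
finger_force: 5.0
```

At the stop. Back off, rise, and open.

```bash
python3 -m inch '[0,0.008,0,0,0,0,-1, 0,0.012,0,0,0,0,-1, 0,0.012,-0.05,0,0,0,-1, 0,0.012,-0.09,0,0,0,0.2, 0,0.012,-0.09,0,0,0,0.2]'
python3 - <<'E'
from h import *
s=observe();im=capture('wrist')
print(s['t'],s['contact_force'],s['opening'])
P={}
for k in ('grn','org','red','yel'):
    for c,st in blobs(im,*C[k],(180,40,380,330),60):
        z=.247 if k=='yel' else .196; P.setdefault(k,onz('wrist',c,z,s)[:2]); print(k,c,st[4],P[k])
y=(P['grn']-P['org']);y/=np.linalg.norm(y);x=np.array([y[1],-y[0]])
h=(P['grn']+P['org'])/2-.012*x
print('hub',h,'x',x,'grip',h+.12*x,np.arctan2(-x[1],-x[0]))
# press yaw from column nuts (grey) is rough; crosshead blue edges
hsv=cv2.cvtColor(im,cv2.COLOR_RGB2HSV);m=cv2.inRange(hsv,np.array([105,120,60]),np.array([122,255,255]))
c=max(cv2.findContours(m,0,2)[0],key=cv2.contourArea);print(cv2.minAreaRect(c))
g=h+.12*x;go([g[0],g[1],s['eef_pos'][2]],np.radians(105))
E
```

```text
t: 6.55
eef_pos: [0.5865, -0.0207, 0.3017]
tool_rot: [[-0.857, -0.515, 0.006], [-0.515, 0.857, -0.001], [-0.004, -0.004, -1.0]]
contact_force: [0.7, 0.0, -0.4]
opening: 0.0163
finger_force: 0.0
6.55 [ 0.6653  0.0445 -0.4426] 0.016311106324105058
grn [264.9469 247.3628] 113 [ 0.6145 -0.0543]
org [332.6752 242.7692] 117 [ 0.5847 -0.0119]
red [288.7881 213.3784] 925 [ 0.5821 -0.0517]
yel [281.337   94.4853] 1638 [ 0.5117 -0.093 ]
yel [340.8428 155.8515] 229 [ 0.5117 -0.093 ]
hub [ 0.6094 -0.0262] x [-0.8177 -0.5756] grip [ 0.5113 -0.0953] 0.6133445389187822
((370.636962890625, 212.6125946044922), (180.7606201171875, 85.40409088134766), 68.99677276611328)
shift [ 0.1022 -0.0256 -0.0024] rz 0.2793634490766226
```

```bash
python3 -m inch '[0.035,-0.01,0,0,0,0.14,0.2, 0.07,-0.02,0,0,0,0.28,0.2, 0.102,-0.025,0,0,0,0.28,0.2, 0.102,-0.025,0,0,0,0.28,0.2]'; python3 -c "
from h import *
go([.5114,-.094,.209],np.radians(105))"
```

```text
t: 7.1
eef_pos: [0.5095, -0.0953, 0.2975]
tool_rot: [[-0.967, -0.256, -0.002], [-0.256, 0.967, 0.0], [0.002, 0.001, -1.0]]
contact_force: [-0.4, -0.2, 0.1]
opening: 0.0553
finger_force: 0.0
shift [-0.0024  0.0007  0.0885] rz -0.002457732183956729
```

```bash
python3 -m inch '[-0.002,0,0.04,0,0,0,0.2, -0.002,0,0.075,0,0,0,0.2, -0.002,0,0.087,0,0,0,0.2, -0.002,0,0.088,0,0,0,-0.3, -0.002,0,0.088,0,0,0,-1, -0.002,0,0.088,0,0,0,-1, -0.002,0,0.088,0,0,0,-1, -0.002,0,0.088,0,0,0,-1]' 35
python3 - <<'E'
from h import *
s=observe();h=np.array([.6094,-.0262]);d=s['eef_pos'][:2]-h
print(s['contact_force'],np.linalg.norm(d),np.arctan2(-d[1],-d[0]))
E
```

```text
t: 8.1
eef_pos: [0.5132, -0.094, 0.2114]
tool_rot: [[-0.966, -0.258, 0.001], [-0.258, 0.966, -0.0], [-0.001, -0.001, -1.0]]
contact_force: [-0.1, 0.7, 6.0]
opening: 0.0255
finger_force: 35.0
[-0.0727  0.7407  6.0428] 0.1176550495968452 0.6139414967633433
```

```bash
cat >> h.py <<'E'
H=np.array([.6094,-.0262])
def ang(p):
    d=np.array(p[:2])-H;return np.arctan2(-d[1],-d[0])
def arc(ws,r=.119):
    s=observe();R=s['tool_rot'];p=s['eef_pos'];F=s['contact_force'];w=ang(p)
    t=np.array([-np.sin(w),np.cos(w)]) # tightening direction (w falling)
    print('t',s['t'],'w',w,'Ftight',-F[:2]@t,'F',F,'r',np.linalg.norm(p[:2]-H))
    for v in ws:
        g=H-r*np.array([np.cos(v),np.sin(v)]);d=R.T@np.array([g[0]-p[0],g[1]-p[1],0]);print('%.2f: %.4f,%.4f'%(v,d[0],d[1]))
E
python3 - <<'E'
from h import *
a=onz('top',(315,215.4),.18);b=onz('top',(383.2,210.7),.18);print(a,b,np.arctan2((b-a)[0],-(b-a)[1]),(a+b)/2)
arc(np.arange(.5,-.7,-.12))
E
```

```text
[0.6023 0.0545 0.18  ] [ 0.6123 -0.1081  0.18  ] 0.06151034327103231 [ 0.6073 -0.0268  0.18  ]
t 8.1 w 0.6139414967633433 Ftight -0.6473631738082176 F [-0.0727  0.7407  6.0428] r 0.1176550495968452
0.50: 0.0052,0.0125
0.38: 0.0078,0.0265
0.26: 0.0086,0.0408
0.14: 0.0077,0.0550
0.02: 0.0051,0.0691
-0.10: 0.0009,0.0827
-0.22: -0.0049,0.0957
-0.34: -0.0123,0.1080
-0.46: -0.0210,0.1192
-0.58: -0.0311,0.1294
```

```bash
python3 -m inch '[0.005,0.0125,-0.002,0,0,0,-1, 0.008,0.0265,-0.002,0,0,0,-1, 0.0085,0.041,-0.002,0,0,0,-1, 0.0075,0.055,-0.002,0,0,0,-1, 0.005,0.069,-0.002,0,0,0,-1]'
python3 - <<'E'
from h import *
arc(np.arange(.02,-.62,-.1))
E
```

```text
t: 8.72
eef_pos: [0.491, -0.0293, 0.2117]
tool_rot: [[-0.966, -0.258, 0.002], [-0.258, 0.966, -0.002], [-0.002, -0.003, -1.0]]
contact_force: [13.6, -9.4, -17.6]
opening: 0.0253
finger_force: 35.0
t 8.725 w 0.026025228044255073 Ftight 9.72245165187119 F [ 13.648   -9.3705 -17.5628] r 0.11843726019295368
0.02: 0.0004,0.0008
-0.08: -0.0030,0.0122
-0.18: -0.0076,0.0232
-0.28: -0.0132,0.0337
-0.38: -0.0198,0.0436
-0.48: -0.0274,0.0527
-0.58: -0.0359,0.0611
```

Tightening pull is 9.7 N, so it's biting with the foot free. There is some radial and vertical preload; trim it and go on.

```bash
python3 -m inch '[-0.0045,0.012,0.0015,0,0,0,-1, -0.009,0.023,0.0015,0,0,0,-1, -0.0145,0.0335,0.0015,0,0,0,-1, -0.021,0.0435,0.0015,0,0,0,-1, -0.0285,0.0525,0.0015,0,0,0,-1, -0.037,0.061,0.0015,0,0,0,-1]'
python3 - <<'E'
from h import *
A=np.array([[.5132,-.094],[.491,-.0293],observe()['eef_pos'][:2]])
from scipy.optimize import least_squares
f=least_squares(lambda h:np.r_[np.linalg.norm(A-h,axis=1)-.12,(h-H)*.3],H);print('hub',f.x,f.fun)
arc([])
E
```

```text
t: 9.48
eef_pos: [0.5095, 0.0391, 0.2114]
tool_rot: [[-0.966, -0.258, -0.002], [-0.258, 0.966, -0.002], [0.002, -0.002, -1.0]]
contact_force: [-3.7, -8.7, 6.3]
opening: 0.0257
finger_force: 35.0
hub [ 0.611  -0.0249] [-0.0002  0.0001 -0.      0.0005  0.0004]
t 9.475 w -0.5791601948626184 Ftight 9.272750657356305 F [-3.6669 -8.6816  6.254 ] r 0.11937164220065805
```

```bash
sed -i 's/^H=.*/H=np.array([.611,-.0249])/; s/r=.119/r=.12/' h.py
python3 - <<'E'
from h import *
arc([-.4,-.24,-.08,.08,.24,.4,.56,.68,.74])
E
```

```text
t 9.475 w -0.5627972679697493 Ftight 9.29904208560101 F [-3.6669 -8.6816  6.254 ] r 0.12001526708836444
-0.40: 0.0132,-0.0144
-0.24: 0.0237,-0.0304
-0.08: 0.0316,-0.0479
0.08: 0.0365,-0.0664
0.24: 0.0385,-0.0855
0.40: 0.0373,-0.1047
0.56: 0.0332,-0.1234
0.68: 0.0281,-0.1369
0.74: 0.0250,-0.1434
```

```bash
python3 -m inch '[0.013,-0.0145,-0.0005,0,0,0,-1, 0.0235,-0.0305,-0.0005,0,0,0,-1, 0.0315,-0.048,-0.0005,0,0,0,-1, 0.0365,-0.0665,-0.0005,0,0,0,-1, 0.0385,-0.0855,-0.0005,0,0,0,-1, 0.037,-0.1045,-0.0005,0,0,0,-1, 0.033,-0.1235,-0.0005,0,0,0,-1, 0.028,-0.137,-0.0005,0,0,0,-1, 0.025,-0.1435,-0.0005,0,0,0,-1]'
python3 - <<'E'
from h import *
arc([.6,.46,.32,.18,.04,-.1,-.22,-.34,-.46,-.58,-.64])
im=capture('scene');c=cv2.resize(im[215:285,255:335],None,fx=6,fy=6,interpolation=2);cv2.imwrite('pics/s2.png',c[:,:,::-1])
E
```

```text
t: 10.6
eef_pos: [0.5234, -0.1063, 0.2115]
tool_rot: [[-0.966, -0.258, -0.001], [-0.258, 0.966, -0.001], [0.001, -0.0, -1.0]]
contact_force: [-4.3, -1.7, 1.1]
opening: 0.0256
finger_force: 35.0
t 10.6 w 0.7484702490203599 Ftight -1.7149471910092642 F [-4.3454 -1.6953  1.1378] r 0.11961240850733867
0.60: 0.0075,0.0161
0.46: 0.0120,0.0323
0.32: 0.0141,0.0489
0.18: 0.0139,0.0657
0.04: 0.0114,0.0823
-0.10: 0.0066,0.0984
-0.22: 0.0007,0.1115
-0.34: -0.0067,0.1239
-0.46: -0.0155,0.1352
-0.58: -0.0256,0.1455
-0.64: -0.0311,0.1501
```

View pics/s2.png

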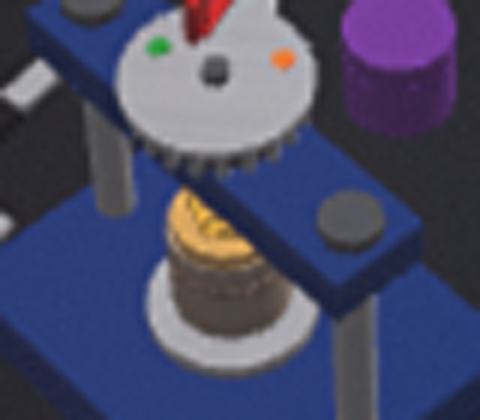

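The scene crop shows the brass foot (210,220) close above the core (230,290). Second tightening swing in short checked pieces.

```bash
python3 -m inch '[0.0045,0.008,0,0,0,0,-1, 0.0075,0.016,0,0,0,0,-1, 0.01,0.024,0,0,0,0,-1, 0.012,0.032,0,0,0,0,-1]'
python3 - <<'E'
from h import *
arc([.42,.36,.3,.24,.18,.12,.06,0])
E
```

```text
t: 11.15
eef_pos: [0.5038, -0.0782, 0.2116]
tool_rot: [[-0.966, -0.259, 0.002], [-0.259, 0.966, -0.003], [-0.001, -0.003, -1.0]]
contact_force: [2.7, -8.5, -5.5]
opening: 0.0252
finger_force: 35.0
t 11.15 w 0.4618430466526537 Ftight 8.790798267094202 F [ 2.6964 -8.4774 -5.4954] r 0.11971214865041341
0.42: 0.0012,0.0049
0.36: 0.0021,0.0120
0.30: 0.0026,0.0192
0.24: 0.0026,0.0264
0.18: 0.0023,0.0336
0.12: 0.0015,0.0407
0.06: 0.0002,0.0478
0.00: -0.0014,0.0548
```

```bash
python3 -m inch '[0.001,0.005,0,0,0,0,-1, 0.002,0.012,0,0,0,0,-1, 0.0025,0.019,0,0,0,0,-1]'; python3 -c "
from h import *
arc([])"; python3 -m inch '[0,0.007,0,0,0,0,-1, -0.0005,0.0145,0,0,0,0,-1, -0.001,0.0215,0,0,0,0,-1]'
python3 - <<'E'
from h import *
arc([.06,0,-.06,-.12,-.18,-.24,-.3,-.36])
E
```

```text
t: 11.52
eef_pos: [0.4967, -0.0606, 0.2116]
tool_rot: [[-0.966, -0.259, 0.002], [-0.259, 0.966, -0.003], [-0.001, -0.003, -1.0]]
contact_force: [3.1, -10.5, -6.0]
opening: 0.0255
finger_force: 35.0
t 11.525 w 0.3030109976798683 Ftight 10.936053060508105 F [  3.1382 -10.4769  -6.05  ] r 0.11975792982640077
t: 11.9
eef_pos: [0.4921, -0.0399, 0.2116]
tool_rot: [[-0.966, -0.259, 0.002], [-0.259, 0.966, -0.003], [-0.001, -0.004, -1.0]]
contact_force: [3.2, -13.6, -6.2]
opening: 0.0253
finger_force: 35.0
t 11.9 w 0.12515914220450577 Ftight 13.926398272317448 F [  3.22   -13.6311  -6.1642] r 0.1198364503590979
0.06: -0.0012,0.0077
0.00: -0.0028,0.0147
-0.06: -0.0049,0.0216
-0.12: -0.0074,0.0284
-0.18: -0.0102,0.0350
-0.24: -0.0135,0.0414
-0.30: -0.0172,0.0476
-0.36: -0.0212,0.0536
```

The load is rising: 13.9 N. Creeping now.

```bash
python3 -m inch '[0,0.001,0,0,0,0,-1, 0,0.002,0,0,0,0,-1]'; python3 -c "
from h import *
arc([])"; python3 -m inch '[0,0.001,0,0,0,0,-1, -0.0005,0.002,0,0,0,0,-1]'
python3 - <<'E'
from h import *
arc([])
E
```

```text
t: 12.15
eef_pos: [0.4919, -0.038, 0.2116]
tool_rot: [[-0.966, -0.259, 0.003], [-0.259, 0.966, -0.003], [-0.002, -0.004, -1.0]]
contact_force: [3.5, -12.7, -7.1]
opening: 0.0255
finger_force: 35.0
t 12.15 w 0.10924523111947552 Ftight 13.033194596180257 F [  3.478  -12.7299  -7.1498] r 0.11986011186314559
t: 12.4
eef_pos: [0.4917, -0.0362, 0.2116]
tool_rot: [[-0.966, -0.259, 0.002], [-0.259, 0.966, -0.004], [-0.001, -0.004, -1.0]]
contact_force: [1.7, -12.2, -6.5]
opening: 0.0252
finger_force: 35.0
t 12.4 w 0.09418161840392983 Ftight 12.270589078689547 F [  1.7125 -12.1635  -6.5297] r 0.11982905378103502
```

```bash
for i in 1; do python3 -m inch '[0,0.0015,0,0,0,0,-1, -0.0005,0.003,0,0,0,0,-1, -0.0005,0.0045,0,0,0,0,-1]' >/dev/null; done; python3 -c "
from h import *
arc([])"; python3 -m inch '[0,0.0015,0,0,0,0,-1]'>/dev/null; python3 -c "
from h import *
arc([])"; python3 -m inch '[0,0.0015,0,0,0,0,-1]'>/dev/null; python3 -c "
from h import *
arc([])"
```

```text
t 12.775 w 0.05695270741311447 Ftight 15.462568462229205 F [  4.4376 -15.2347  -8.7671] r 0.11991688662722495
t 12.9 w 0.045291786691393575 Ftight 15.076296288082505 F [  7.52   -14.7509  -9.6174] r 0.11997795546927828
t 13.025 w 0.03330590489676913 Ftight 14.51293923444354 F [  9.6425 -14.1997 -10.0474] r 0.12001616140725296
```

```bash
for k in 1 ; do python3 -m inch '[-0.0005,0.0005,0.0005,0,0,0,-1]'>/dev/null; python3 -c "
from h import *
arc([])"; python3 -m inch '[-0.0003,0.0005,0.0003,0,0,0,-1]'>/dev/null; python3 -c "
from h import *
arc([])"; python3 -m inch '[0,0.0005,0,0,0,0,-1]'>/dev/null; python3 -c "
from h import *
arc([])"; python3 -m inch '[0,0.0005,0,0,0,0,-1]'>/dev/null; python3 -c "
from h import *
arc([])"; done
```

```text
t 13.15 w 0.028211642588429037 Ftight 14.554491648317379 F [  2.3907 -14.4928   0.5501] r 0.11987835834988762
t 13.275 w 0.024353089876952862 Ftight 15.282400992164602 F [  1.4786 -15.2509   2.1274] r 0.11986280528155353
t 13.4 w 0.020523648240513157 Ftight 14.466402392736676 F [  2.7007 -14.414   -0.2912] r 0.11990631041751167
t 13.525 w 0.016563013209115032 Ftight 14.88982719822225 F [  4.0741 -14.8244  -1.1347] r 0.1199046806549415
```

```bash
python3 -m inch '[0,0.0006,0,0,0,0,-1]'>/dev/null; python3 -c "
from h import *
arc([])"; python3 -m inch '[0,0.0006,0,0,0,0,-1]'>/dev/null; python3 -c "
from h import *
arc([])"
```

```text
t 13.65 w 0.011936243478618457 Ftight 15.394908203593467 F [  3.7904 -15.3508  -1.2851] r 0.11993820910070771
t 13.775 w 0.007168426819272211 Ftight 15.495293852967704 F [  5.3778 -15.4571  -3.2601] r 0.11995170081055632
```

About 15.2 N on a slow swing, so stop here. Ease back, open, rise clear.

```bash
python3 -m inch '[0,-0.0015,0,0,0,0,-1, 0,-0.0015,0,0,0,0,-0.2, 0,-0.0015,0,0,0,0,0.2, 0,-0.0015,0,0,0,0,0.2, 0,-0.0015,0,0,0,0,0.2]'; python3 -m inch '[0,-0.0015,-0.04,0,0,0,0.2, 0,-0.0015,-0.09,0,0,0,0.2, 0.03,-0.0015,-0.12,0,0,0,0.2, 0.06,-0.0015,-0.12,0,0,0,0.2, 0.06,-0.0015,-0.12,0,0,0,0.2]'
python3 - <<'E'
from h import *
s=observe();im=capture('wrist');sc=capture('scene')
print(s['t'],s['contact_force'])
o=np.zeros((480,800,3),np.uint8);o[:,:400]=im[:,120:520];o[:480,400:]=cv2.resize(sc[165:325,220:353],(400,480),interpolation=2)
cv2.imwrite('pics/end.png',o[:,:,::-1])
E
```

```text
t: 14.4
eef_pos: [0.4896, -0.0251, 0.2108]
tool_rot: [[-0.966, -0.258, 0.0], [-0.258, 0.966, 0.0], [-0.0, 0.0, -1.0]]
contact_force: [0.1, 0.4, 0.0]
opening: 0.0551
finger_force: 0.0
t: 15.02
eef_pos: [0.4311, -0.0424, 0.3313]
tool_rot: [[-0.966, -0.258, 0.001], [-0.258, 0.966, -0.0], [-0.001, -0.0, -1.0]]
contact_force: [-0.0, -0.1, 0.3]
opening: 0.0558
finger_force: 0.0
15.025 [-0.0053 -0.0788  0.2919]
```

View pics/end.png

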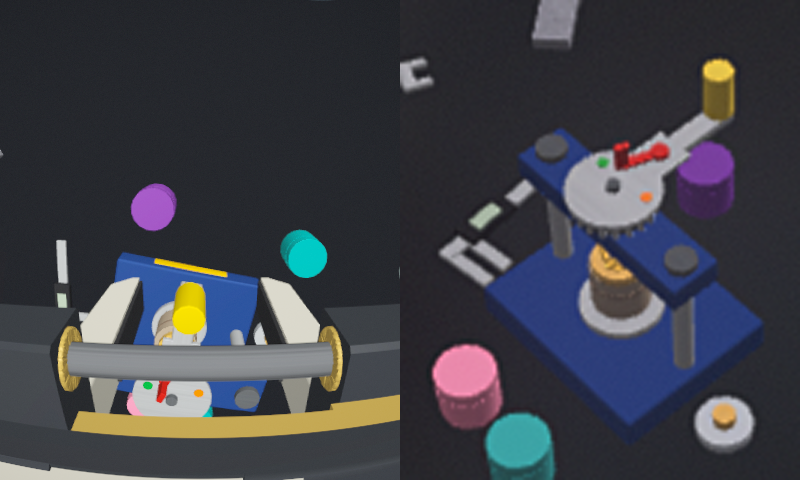

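The scene crop shows the selector tab (622,153) at the green dot (603,163), the foot (612,262) seated on the core (618,290), and the neighbouring things undisturbed. The gripper is clear. Handing in.

```bash
python3 -c "
from plant import *
print(hand_in())"
```

```text
the job is handed in; nothing more can be done
None
```

The job is handed in: I flipped the selector to the green dot, clamped the core at about 15 N of slow pull (highest reading about 15.5 N), let go of the grip, and left everything else in view undisturbed.

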